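Put the round biscuit cutter away and snap its case shut

ROBOT

A 7-joint arm with a two-finger parallel gripper is mounted at the origin on the work surface. World frame = base frame: x ahead of the robot, y to its left, z up, the work surface at z = 0. Lengths are in m, angles in rad, forces in N, time in s.
With the tool pointing down it reaches from about 0.425 to 0.925 m from the base axis. Payload 6.8 kg.
Tool frame: the origin (TCP) lies on the centre line of the jaws, within the pads' length; the fingertips stand 19 mm ahead of it and the grasp point (between the pads) is the TCP; z points along the fingers, y is the line along which they close (so a half turn about z gives the same grasp; the last joint's range is limited). The gripper opens to 85 mm and grips with 20 to 120 N. Pads are 22 mm wide; open, the fingers measure 114 mm over their backs; the gripper's body (76 mm by 85 mm) begins 54 mm behind the grasp point. The pads swing forward as they close: fully open they stand 13 mm farther back than shut.
Start: joints at [-1.419, 0.477, 0.022, 1.555, -0.011, 1.109, -0.083], TCP at [0.173, 0.652, 0.25] pointing down, gripper open.
Joint ranges: [-2.96, 2.96], [-0.34, 2.1], [-1.41, 1.46], [0.24, 2.44], [-1.37, 4.51], [0.17, 1.92], [-2.96, 2.96]. Speed limits (rad/s): [2.39, 2.39, 3.14, 3.14, 3.14, 3.14, 3.14].

INTERFACE

Orientations are given as a rotation vector (axis times angle).
In Python, from bench import r gives the robot as it stands. The module is installed in compiled form; this text tells all that it offers.
- The arm moves only by the tool arm_command, never from a script. Its argument "rows" is a list of rows, each an object of numbers: "fingers": the opening, from -1 (shut) to 1 (fully open); "x", "y", "z": the shift along the tool's x, y, z in m; "ax", "ay", "az": the turn, a rotation vector about the tool's x, y, z in degrees. In form: [{"fingers": .., "x": .., "y": .., "z": .., "ax": .., "ay": .., "az": ..}, ...]. A call has 1 to 10 rows; each row shifts and turns the commanded pose from where the row before left it, along the tool's axes as they then stand; what a row does not reach is not made up. A row lasts 1/12 s, in which the tool goes at most 41.7 mm and 7.16 degrees, less where a joint would pass 70% of its speed; a pose out of reach is approached as far as the arm can. A call is refused whole if a number of a shift passes 0.0417 or a number of a turn 7.16, either way. A call with a gripper value outside its range is refused whole. The fingers move at their own pace and stop on an object; "grip_force" is the grip in N (left out, the last holds). Time passes only in rows, so rows that do not move let the fingers close. It gives the time, the measured TCP pose, the force, the opening and the grip force at its end, in the units of the state.
- r.get_obs(): the state, without advancing time (a new reading comes with each control period).
- r.grab_frame(name): name is "side" or "top"; returns a dict with "frame" (480x640x3 uint8, red, green, blue), "depth" (480x640 float32, m along the optical axis (not along the pixel's ray), 0 where there is no reading), "K" (3x3 intrinsics, pixels), "world_from_camera" (4x4, takes a point from camera to world coordinates). Camera axes: x right, y down, z forward; pixel columns grow to the right and rows downward; lengths in m; the calibration is good to about 2 mm. A picture is of the moment at which its call begins.
- r.hand_in(): hands the job in; it is judged then, once.
The state is a dict: "clock": time; "joints": joint angles; "qvel": joint speeds; "tau": joint torques, N m; "tcp_pos": TCP position; "orientation": TCP orientation; "contact_force": force on the tool from outside, world axes, zero at the start; "moment": the same for the moment, N m; "grip_width": finger opening in m; "gripper_force": force on a finger pad.
Only numpy, scipy, OpenCV 4.12 (cv2) and the standard library are available. Lean on these libraries where they do the work, as an engineer would, in place of code of your own. Each camera call takes 0.05 s, during which the arm holds its last target. There are 200 camera calls.

TASK

Put the round biscuit cutter away: stand it over the round boss in the middle of the grey case base, then set the white cover over it and press the cover straight down until both snap hooks have clicked over its tabs. Let go, and leave the square cutter and the jar where they are.

Things in the scene. Friction and masses are not known exactly. Their poses are not given: they have to be found in the camera images.
- round_cutter_center (a point): Round biscuit cutter, loose, about 0.12 kg, upright: steel ring 60 mm outside, 54 mm inside diameter, 22 mm high, open below; on it a wooden bar handle 60 mm long (x) x 16 mm (y) x 26 mm high, from 22 to 48 mm above the ring's lower edge. The point is half-way up, 24 mm above the lower edge; z up, x along the handle.
- square_cutter_center (a point): Square biscuit cutter, loose, to be left alone: steel square 60 x 60 mm, 22 mm high, with the same wooden bar handle (total height 48 mm). The point is half-way up, 24 mm above its lower edge; x runs along the handle.
- case: Grey plastic case base, fixed to the bench. Origin at the centre of its underside, z up. Plinth 110 (x) x 150 (y) x 20 mm high; on it a square step, 88 mm wide at its foot, 78 mm at its top (z = 30 mm), that guides the inside of the cover. Two upright snap hooks stand at +y and -y, the highest parts, tops at z = 48.5 mm.
- boss_top (a point): Centre of the top of the round boss in the middle of the case base, 38 mm above the case origin, axes as the case. The boss is 40 mm in diameter, 30 mm at its top, 8 mm high. The cutter's ring drops over it, at any yaw, until it stands on the step, its own point then 54 mm above the case origin.
- cover_center (a point): White cover, loose, about 0.18 kg, upright: open-bottomed box 100 mm square outside, 92 mm inside, 68 mm high; bar grip on its roof 60 (x) x 16 (y) x 30 mm high. Low on its +y and -y sides a tab 40 mm wide, 6 mm thick, out to y = +-58 mm, to go under the hooks (either way round). Point half-way up, 49 mm above the lower edge; fully home it is 69 mm above the case origin.
- hook_a (a joint): Sprung hook at the case's +y side, 24 mm wide: rad, 0 = upright at rest, about 0.2 as a tab passes its nose, back to 0 once the tab is below. Its slope leads in from y = 64 mm (z = 48.5 mm) to the nose at y = 54 mm, flat underside at z = 27 mm (case frame). Pressing the cover over both hooks takes about 10 to 20 N in all.
- hook_b (a joint): The same snap hook at the case's -y side.
- jar_center (a point): Amber glass jar with a steel lid, loose, to be left alone: 60 mm in diameter, 85 mm high; the point is half-way up.

How it is judged:
On the way, in this order (a step that is already met when the one before it is completed fails the run):
1. the round cutter stands over the boss of the case base, let go (horizontal distance between round_cutter_center and case below 0.012 m and z of round_cutter_center in the frame of case below 0.058 m and angle between round_cutter_center's own z axis and vertical below 0.1 rad and contact force between the fingers and round_cutter below 0.1 N), for 0.2 s.
2. the robot presses the cover down on to the hooks (a hook is spread while the robot bears on the cover) (value of joint any of hook_a, hook_b above 0.05 rad and contact force between any of the fingers, the arm and cover above 2 N), for 0.02 s.
At the end, for the whole second after the job is handed in: Cutter upright over the boss (within 12 mm of the case centre, down on the step); cover home over it (within 2.5 mm of seated height and 5 mm of centre, level to 0.03 rad, in line with the case to 0.08 rad); both hooks sprung back (below 0.04 rad); at rest (horizontal distance between round_cutter_center and case below 0.012 m and z of round_cutter_center in the frame of case below 0.058 m and angle between round_cutter_center's own z axis and vertical below 0.1 rad and z of cover_center in the frame of case below 0.0715 m and horizontal distance between cover_center and case below 0.005 m and angle between cover_center's own z axis and vertical below 0.03 rad and angle between the y axis of cover_center and the y axis of case, either way round below 0.08 rad and value of joint each of hook_a, hook_b below 0.04 rad and linear speed of each of cover, round_cutter below 0.02 m/s); the robot touches nothing.
It fails at once if the square cutter is moved by more than 30 mm (distance of square_cutter_center from where it was at the start of the episode above 0.03 m).
It fails at once if the jar is moved by more than 30 mm (distance of jar_center from where it was at the start of the episode above 0.03 m).
It fails at once if the square cutter or the jar is tipped (angle between any of square_cutter_center, jar_center's own z axis and vertical above 0.5 rad).
It also fails if it takes over 59 s, if anything falls off the work surface, if the arm or the gripper's body presses on something with over 40 N, if the wrist force passes 120 N, or if a joint passes its speed limit or range.

## Working session

There is one attempt and no reset: what is moved stays moved. The work goes in short steps, Python scripts to look and compute and a tool call to move; the robot and the scene stay as the last step left them, time stands still between calls to the robot, and variables do not carry over. Pictures are saved under pics/ and viewed, at most 10 in all, crops included, and the job is handed in when it is done.

Besides the shell and the picture viewer there is one more tool, called after "Request:" as name(argument=value, ...) on one line, values as JSON. arm_command: Moves the arm, as the interface text tells. Its arguments: {"type":"object","properties":{"rows":{"type":"array"},"grip_force":{"type":"number"}},"required":["rows"]}

```bash
mkdir -p pics; python3 - <<'E'
from bench import r
import cv2,numpy as np
o=r.get_obs();print({k:np.round(v,3) for k,v in o.items()})
for n in("top","side"):
    f=r.grab_frame(n);np.savez(f"pics/{n}0.npz",**f)
    cv2.imwrite(f"pics/{n}0.png",f["frame"][:,:,::-1])
    print(n,np.round(f["K"],1).tolist(),np.round(f["world_from_camera"],3).tolist())
E
```

```text
{'clock': np.float64(0.0), 'joints': array([-1.419,  0.478,  0.022,  1.556, -0.012,  1.109, -0.083]), 'qvel': array([-0.001, -0.   ,  0.   ,  0.   ,  0.   ,  0.001,  0.   ]), 'tau': array([-0.0000e+00, -5.9645e+01,  1.6080e+00, -2.8120e+01,  1.2000e-02,
        9.0000e-03, -0.0000e+00]), 'tcp_pos': array([0.173, 0.652, 0.249]), 'orientation': array([-4.070e-01, -3.115e+00,  3.000e-03]), 'contact_force': array([ 0.278,  0.256, -0.44 ]), 'moment': array([-0.032,  0.029, -0.01 ]), 'gripper_force': np.float64(0.0), 'grip_width': np.float64(0.085)}
top [[533.3, 0.0, 316.9], [0.0, 533.3, 233.8], [0.0, 0.0, 1.0]] [[-0.006, -0.99, 0.14, 0.47], [-1.0, 0.008, 0.011, -0.006], [-0.012, -0.139, -0.99, 1.094], [0.0, 0.0, 0.0, 1.0]]
side [[507.9, 0.0, 319.4], [0.0, 507.9, 239.2], [0.0, 0.0, 1.0]] [[0.785, -0.346, 0.514, 0.138], [-0.62, -0.464, 0.633, -0.598], [0.019, -0.815, -0.579, 0.607], [0.0, 0.0, 0.0, 1.0]]
```

View pics/top0.png

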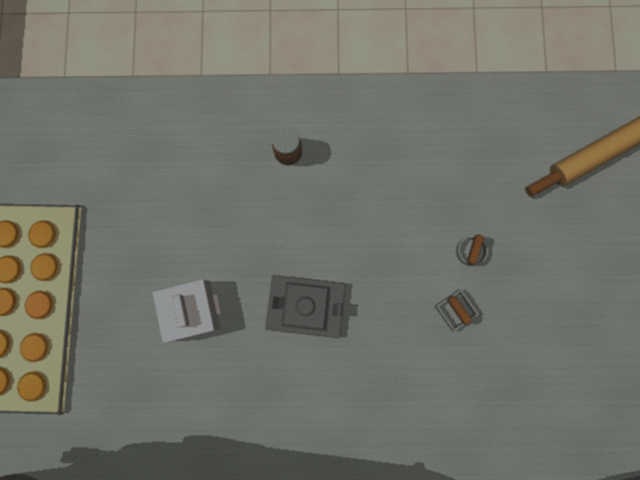

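View pics/side0.png

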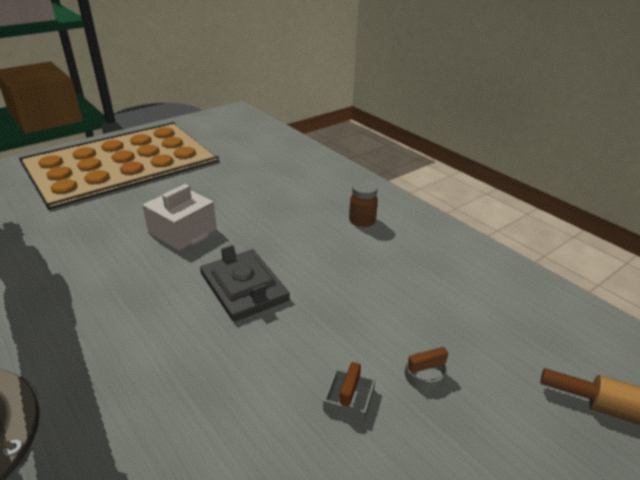

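The top view shows the round cutter at about (472,250), the square one at (459,310), the case at (306,306), the cover at (187,311) and the jar at (287,148). I'll measure them from depth and colour.

```bash
cat > h.py <<'E'
import cv2,numpy as np
def cloud(f):
    v,u=np.mgrid[:480,:640];d=f["depth"];K=f["K"]
    p=np.stack([(u-K[0,2])/K[0,0]*d,(v-K[1,2])/K[1,1]*d,d],-1);T=f["world_from_camera"]
    return p@T[:3,:3].T+T[:3,3]
def ray(f,uv,z):
    uv=np.atleast_2d(np.asarray(uv,float));K=f["K"];T=f["world_from_camera"]
    d=np.c_[(uv[:,0]-K[0,2])/K[0,0],(uv[:,1]-K[1,2])/K[1,1],np.ones(len(uv))]@T[:3,:3].T
    return T[:3,3]+d*((z-T[2,3])/d[:,2])[:,None]
def rect(p):
    (c,s,a)=cv2.minAreaRect((p[:,:2]*1000).astype(np.float32)); return np.round(c,1),np.round(s,1),round(a,1)
def roi(P,c,h,lo,hi):
    return P[(abs(P[...,0]-c[0])<h)&(abs(P[...,1]-c[1])<h)&(P[...,2]>lo)&(P[...,2]<hi)]
E
python3 - <<'E'
from h import *
F={n:dict(np.load(f"pics/{n}0.npz")) for n in("top","side")}
f=F["top"]
for nm,uv,zs,h in(("round",(472,250),[(.035,.06)],.05),("square",(459,310),[(.035,.06)],.05),("case",(306,306),[(.01,.06),(.014,.024),(.026,.034),(.034,.041),(.042,.06)],.11),("cover",(187,311),[(.03,.12),(.06,.075),(.085,.11)],.1),("jar",(287,148),[(.07,.1)],.06)):
    c=ray(f,uv,.03)[0]
    for n in F:
        P=cloud(F[n])
        for lo,hi in zs:
            q=roi(P,c,h,lo,hi)
            if len(q)>5: print(nm,n,lo,hi,len(q),rect(q),"med",np.round(np.median(q,0)*1000,1))
P=cloud(f);print("table z",np.median(P[200:400,350:420,2]))
# colour: wood handles
for n in F:
    hsv=cv2.cvtColor(F[n]["frame"],cv2.COLOR_RGB2HSV)
    m=cv2.inRange(hsv,(0,110,60),(20,255,255))
    k,l,s,ce=cv2.connectedComponentsWithStats(m)
    for i in range(1,k):
        if 60<s[i,4]<2000 and s[i,0]>300:
            pts=np.argwhere(l==i)[:,::-1];q=ray(F[n],pts,.04);print(n,s[i],rect(q))
E
```

```text
round top 0.035 0.06 280 (array([ 586.5, -306. ]), array([17.1, 60.1]), 69.9) med [ 585.2 -305.    48.4]
round side 0.035 0.06 502 (array([ 583.5, -307.3]), array([17.6, 59.7]), 71.8) med [ 580.8 -308.8   45.9]
square top 0.035 0.06 285 (array([ 467.9, -269.9]), array([59.3, 16.8]), 34.0) med [ 468.4 -268.6   48.4]
square side 0.035 0.06 471 (array([ 465.3, -270.4]), array([60.2, 16.2]), 33.4) med [ 461.3 -274.1   46.5]
case top 0.01 0.06 4143 (array([477.3,  31.2]), array([150.2, 110.2]), 83.2) med [476.4  30.3  26.1]
case top 0.014 0.024 1786 (array([477.3,  31.2]), array([150.2, 110.2]), 83.2) med [476.   26.9  21.3]
case top 0.026 0.034 1446 (array([474.3,  33.1]), array([137.9,  99.8]), 82.0) med [476.4  30.5  31. ]
case top 0.034 0.041 454 (array([476.7,  31.9]), array([121.8,  78.2]), 82.5) med [477.2  30.2  36.8]
case top 0.042 0.06 136 (array([475. ,  31.4]), array([135.9,  32.8]), 81.0) med [476.6  32.9  46.6]
case side 0.01 0.06 3718 (array([474.3,  30.2]), array([153.3, 110.3]), 83.4) med [466.1  13.8  23.8]
case side 0.014 0.024 1719 (array([474.4,  30.4]), array([152.3,
[... 879 characters left out ...]
.11 260 (array([467.1, 261.5]), array([60.6, 18.4]), 12.1) med [465.5 258.5  95. ]
jar top 0.07 0.1 596 (array([799.3,  66.6]), array([52.8, 51.4]), 1.9) med [798.   66.6  86.4]
jar side 0.07 0.1 381 (array([796.2,  66. ]), array([53.8, 51.6]), 32.3) med [790.9  60.6  83.2]
table z 0.0016420298795876143
top [468 235  15  29 243] (array([ 585.9, -307.8]), array([17.2, 58.6]), 71.2)
top [449 297  22  27 248] (array([ 467.1, -271.7]), array([58.6, 16.9]), 32.1)
side [351 196  26  19 261] (array([796.4,  64.7]), array([71.1, 54.6]), 48.5)
side [409 348  38  24 591] (array([ 582.1, -309. ]), array([29.2, 65.8]), 69.3)
side [340 363  20  42 442] (array([ 463.2, -270.8]), array([72.7, 16.7]), 34.8)
```

Request:
arm_command(rows=[{"fingers": 0, "x": -0.031, "y": -0.025}, {"fingers": 0, "x": -0.031, "y": -0.025}, {"fingers": 0, "x": -0.031, "y": -0.025}, {"fingers": 0, "x": -0.031, "y": -0.025}, {"fingers": 0, "x": -0.031, "y": -0.025}, {"fingers": 0, "x": -0.031, "y": -0.025}, {"fingers": 0, "x": -0.031, "y": -0.025}, {"fingers": 0, "x": -0.031, "y": -0.025}, {"fingers": 0, "x": -0.031, "y": -0.025}, {"fingers": 0, "x": -0.031, "y": -0.025}], grip_force=40)

```text
validation failed for argument at $.ro...
```

```bash
cat > go.py <<'E'
import sys,numpy as np
from scipy.spatial.transform import Rotation as R
from bench import r
# usage: go.py x y z toolY_deg -> tool-axis shift and turn to reach the target
x,y,z,a=map(float,sys.argv[1:5]);o=r.get_obs();q=R.from_rotvec(o["orientation"]);M=q.as_matrix()
d=np.array([x,y,z])-o["tcp_pos"];a=np.radians(a)
best=None
for s in(0,np.pi):
    Y=np.array([np.cos(a+s),np.sin(a+s),0]);Z=np.array([0,0,-1.]);T=np.c_[np.cross(Y,Z),Y,Z]
    v=np.degrees(R.from_matrix(M.T@T).as_rotvec())
    if best is None or np.linalg.norm(v)<np.linalg.norm(best):best=v
print("t",round(float(o["clock"]),2),"tcp",np.round(o["tcp_pos"],4),"toolY",np.round(np.degrees(np.arctan2(M[1,1],M[0,1])),1),"F",np.round(o["contact_force"],1),"w",round(float(o["grip_width"]),4),"gf",round(float(o["gripper_force"]),1))
print("shift tool",np.round(M.T@d,4),"norm",round(float(np.linalg.norm(d)),4),"turn",np.round(best,2),"j",np.round(o["joints"],2))
E
python3 go.py .585 -.3065 .12 70
```

```text
t 0.1 tcp [0.1733 0.6519 0.2494] toolY 75.1 F [-0.3 -0.3 -0.4] w 0.0857 gf 0.0
shift tool [-0.6441 -0.8202  0.1309] norm 1.0511 turn [-0.1   0.01  5.12] j [-1.42  0.48  0.02  1.56 -0.01  1.11 -0.08]
```

Request:
arm_command(rows=[{"fingers": 0, "x": -0.031, "y": -0.025, "z": 0, "ax": 0, "ay": 0, "az": 0}, {"fingers": 0, "x": -0.031, "y": -0.025, "z": 0, "ax": 0, "ay": 0, "az": 0}, {"fingers": 0, "x": -0.031, "y": -0.025, "z": 0, "ax": 0, "ay": 0, "az": 0}, {"fingers": 0, "x": -0.031, "y": -0.025, "z": 0, "ax": 0, "ay": 0, "az": 0}, {"fingers": 0, "x": -0.031, "y": -0.025, "z": 0, "ax": 0, "ay": 0, "az": 0}, {"fingers": 0, "x": -0.031, "y": -0.025, "z": 0, "ax": 0, "ay": 0, "az": 0}, {"fingers": 0, "x": -0.031, "y": -0.025, "z": 0, "ax": 0, "ay": 0, "az": 0}, {"fingers": 0, "x": -0.031, "y": -0.025, "z": 0, "ax": 0, "ay": 0, "az": 0}, {"fingers": 0, "x": -0.031, "y": -0.025, "z": 0, "ax": 0, "ay": 0, "az": 0}, {"fingers": 0, "x": -0.031, "y": -0.025, "z": 0, "ax": 0, "ay": 0, "az": 0}], grip_force=40)

```text
clock: 0.93
tcp_pos: [0.4094, 0.3292, 0.2502]
orientation: [-0.407, -3.115, 0.0]
contact_force: [0.9, -0.4, 0.5]
grip_width: 0.0429
gripper_force: 0.0
```

```bash
python3 go.py .585 -.3065 .12 70
```

```text
t 0.93 tcp [0.4094 0.3292 0.2502] toolY 75.1 F [ 0.9 -0.4  0.5] w 0.0429 gf 0.0
shift tool [-0.333  -0.5693  0.1302] norm 0.6722 turn [-0.01 -0.01  5.12] j [-0.93  0.23  0.16  1.92 -0.04  0.99  0.56]
```

Request:
arm_command(rows=[{"fingers": 0, "x": -0.02, "y": -0.034, "z": 0, "ax": 0, "ay": 0, "az": 0}, {"fingers": 0, "x": -0.02, "y": -0.034, "z": 0, "ax": 0, "ay": 0, "az": 0.5}, {"fingers": 0, "x": -0.02, "y": -0.034, "z": 0, "ax": 0, "ay": 0, "az": 0.5}, {"fingers": 0, "x": -0.02, "y": -0.034, "z": 0, "ax": 0, "ay": 0, "az": 0.5}, {"fingers": 0, "x": -0.02, "y": -0.034, "z": 0, "ax": 0, "ay": 0, "az": 0.5}, {"fingers": 0, "x": -0.02, "y": -0.034, "z": 0, "ax": 0, "ay": 0, "az": 0.5}, {"fingers": 0, "x": -0.02, "y": -0.034, "z": 0, "ax": 0, "ay": 0, "az": 0.5}, {"fingers": 0, "x": -0.02, "y": -0.034, "z": 0, "ax": 0, "ay": 0, "az": 0.5}, {"fingers": 0, "x": -0.02, "y": -0.034, "z": 0, "ax": 0, "ay": 0, "az": 0.5}, {"fingers": 0, "x": -0.02, "y": -0.034, "z": 0, "ax": 0, "ay": 0, "az": 0.5}])

```text
clock: 1.77
tcp_pos: [0.5025, -0.0537, 0.2502]
orientation: [-0.529, -3.097, -0.0]
contact_force: [0.5, 0.2, -0.3]
grip_width: 0.0428
gripper_force: 0.0
```

```bash
python3 go.py .585 -.3065 .12 70
```

```text
t 1.77 tcp [ 0.5025 -0.0537  0.2502] toolY 70.6 F [ 0.5  0.2 -0.3] w 0.0428 gf 0.0
shift tool [-0.1618 -0.211   0.1302] norm 0.2961 turn [ 0.01 -0.01  0.61] j [-0.4   0.2   0.44  1.98 -0.1   0.98  1.32]
```

Request:
arm_command(rows=[{"fingers": 0, "x": -0.023, "y": -0.03, "z": 0.0, "ax": 0, "ay": 0, "az": 0.6}, {"fingers": 0, "x": -0.023, "y": -0.03, "z": 0.012, "ax": 0, "ay": 0, "az": 0}, {"fingers": 0, "x": -0.023, "y": -0.03, "z": 0.012, "ax": 0, "ay": 0, "az": 0}, {"fingers": 0, "x": -0.023, "y": -0.03, "z": 0.012, "ax": 0, "ay": 0, "az": 0}, {"fingers": 0, "x": -0.023, "y": -0.03, "z": 0.012, "ax": 0, "ay": 0, "az": 0}, {"fingers": 0, "x": -0.023, "y": -0.03, "z": 0.012, "ax": 0, "ay": 0, "az": 0}, {"fingers": 0, "x": -0.023, "y": -0.03, "z": 0.01, "ax": 0, "ay": 0, "az": 0}, {"fingers": 0, "x": 0, "y": 0, "z": 0.04, "ax": 0, "ay": 0, "az": 0}, {"fingers": 0, "x": 0, "y": 0, "z": 0.02, "ax": 0, "ay": 0, "az": 0}, {"fingers": 0, "x": 0, "y": 0, "z": 0, "ax": 0, "ay": 0, "az": 0}])

```text
clock: 2.6
tcp_pos: [0.5793, -0.3029, 0.1147]
orientation: [-0.545, -3.084, -0.003]
contact_force: [0.0, 1.9, 0.1]
grip_width: 0.0427
gripper_force: 0.0
```

```bash
python3 go.py .585 -.3065 .043 70; python3 - <<'E'
from bench import r
import cv2
f=r.grab_frame("side");im=f["frame"][300:430,320:500,::-1]
cv2.imwrite("pics/s1.png",cv2.resize(im,None,fx=4,fy=4))
E
```

```text
t 2.6 tcp [ 0.5793 -0.3029  0.1147] toolY 70.0 F [0.  1.9 0.1] w 0.0427 gf 0.0
shift tool [-0.0073 -0.0014  0.0716] norm 0.072 turn [ 0.02 -0.55 -0.04] j [ 0.08  0.63  0.43  1.73 -0.33  0.86  1.88]
```

View pics/s1.png

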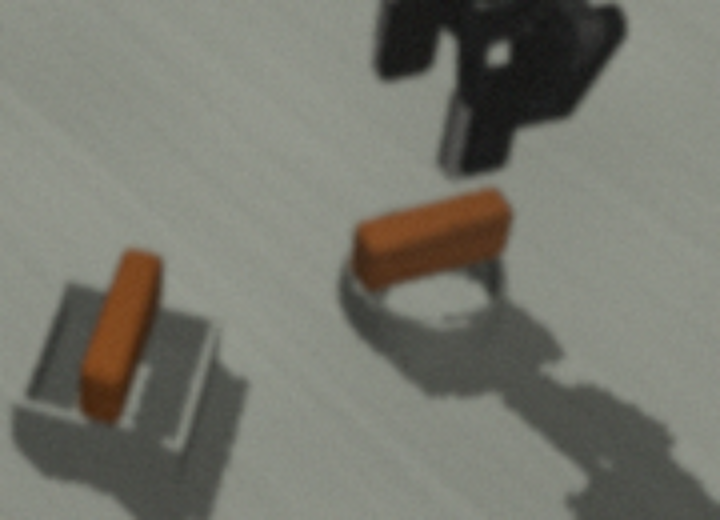

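The open jaws hang above the round cutter's handle, which is at about (430,235) in the crop, and are lined up with it. I'll descend.

Request:
arm_command(rows=[{"fingers": 0, "x": -0.006, "y": -0.001, "z": 0.02, "ax": 0, "ay": 0, "az": 0}, {"fingers": 0, "x": 0, "y": 0, "z": 0.03, "ax": 0, "ay": 0, "az": 0}, {"fingers": 0, "x": 0, "y": 0, "z": 0.02, "ax": 0, "ay": 0, "az": 0}, {"fingers": 0, "x": 0, "y": 0, "z": 0, "ax": 0, "ay": 0, "az": 0}, {"fingers": 0, "x": 0, "y": 0, "z": 0, "ax": 0, "ay": 0, "az": 0}])

```text
clock: 3.07
tcp_pos: [0.5883, -0.3068, 0.0513]
orientation: [0.544, 3.094, 0.0]
contact_force: [0.6, -0.9, -0.2]
grip_width: 0.0426
gripper_force: 0.0
```

```bash
python3 go.py .585 -.3065 .043 70
```

```text
t 3.07 tcp [ 0.5883 -0.3068  0.0513] toolY 70.1 F [ 0.6 -0.9 -0.2] w 0.0426 gf 0.0
shift tool [ 0.0032 -0.0009  0.0083] norm 0.009 turn [0.01 0.01 0.06] j [ 0.11  0.72  0.39  1.74 -0.37  0.76  1.92]
```

Request:
arm_command(rows=[{"fingers": 0, "x": 0.003, "y": -0.001, "z": 0.008, "ax": 0, "ay": 0, "az": 0}, {"fingers": 0, "x": 0, "y": 0, "z": 0, "ax": 0, "ay": 0, "az": 0}, {"fingers": -1, "x": 0, "y": 0, "z": 0, "ax": 0, "ay": 0, "az": 0}, {"fingers": -1, "x": 0, "y": 0, "z": 0, "ax": 0, "ay": 0, "az": 0}, {"fingers": -1, "x": 0, "y": 0, "z": 0, "ax": 0, "ay": 0, "az": 0}, {"fingers": -1, "x": 0, "y": 0, "z": 0, "ax": 0, "ay": 0, "az": 0}, {"fingers": -1, "x": 0, "y": 0, "z": 0, "ax": 0, "ay": 0, "az": 0}, {"fingers": -1, "x": 0, "y": 0, "z": 0, "ax": 0, "ay": 0, "az": 0}], grip_force=40)

```text
clock: 3.73
tcp_pos: [0.5854, -0.3074, 0.0435]
orientation: [0.545, 3.092, -0.0]
contact_force: [-1.1, -0.2, 6.2]
grip_width: 0.0152
gripper_force: 40.0
```

```bash
python3 go.py .4758 .0308 .15 70
```

```text
t 3.73 tcp [ 0.5854 -0.3074  0.0435] toolY 70.0 F [-1.1 -0.2  6.2] w 0.0152 gf 40.0
shift tool [ 0.2184  0.2804 -0.1069] norm 0.3712 turn [0.01 0.09 0.01] j [ 0.12  0.73  0.39  1.75 -0.38  0.74  1.92]
```

Request:
arm_command(rows=[{"fingers": -1, "x": 0, "y": 0, "z": -0.03, "ax": 0, "ay": 0, "az": 0}, {"fingers": -1, "x": 0, "y": 0, "z": -0.04, "ax": 0, "ay": 0, "az": 0}, {"fingers": -1, "x": 0.01, "y": 0.01, "z": -0.03, "ax": 0, "ay": 0, "az": 0}, {"fingers": -1, "x": 0.025, "y": 0.032, "z": 0, "ax": 0, "ay": 0, "az": 0}, {"fingers": -1, "x": 0.025, "y": 0.032, "z": 0, "ax": 0, "ay": 0, "az": 0}, {"fingers": -1, "x": 0.025, "y": 0.032, "z": 0, "ax": 0, "ay": 0, "az": 0}, {"fingers": -1, "x": 0.025, "y": 0.032, "z": 0, "ax": 0, "ay": 0, "az": 0}, {"fingers": -1, "x": 0.025, "y": 0.032, "z": 0, "ax": 0, "ay": 0, "az": 0}, {"fingers": -1, "x": 0.025, "y": 0.032, "z": 0, "ax": 0, "ay": 0, "az": 0}, {"fingers": -1, "x": 0.025, "y": 0.032, "z": 0, "ax": 0, "ay": 0, "az": 0}])

```text
clock: 4.57
tcp_pos: [0.4898, -0.0223, 0.1424]
orientation: [0.546, 3.094, 0.0]
contact_force: [0.4, 0.3, -1.8]
grip_width: 0.0153
gripper_force: 39.3
```

Request:
arm_command(rows=[{"fingers": -1, "x": 0.025, "y": 0.032, "z": 0, "ax": 0, "ay": 0, "az": 0}, {"fingers": -1, "x": 0.006, "y": 0.012, "z": 0, "ax": 0, "ay": 0, "az": 0}, {"fingers": -1, "x": 0, "y": 0, "z": 0, "ax": 0, "ay": 0, "az": 0}, {"fingers": -1, "x": 0, "y": 0, "z": 0, "ax": 0, "ay": 0, "az": 0}])

```text
clock: 4.9
tcp_pos: [0.4767, 0.0288, 0.1424]
orientation: [0.541, 3.094, 0.0]
contact_force: [-0.1, -1.4, -1.0]
grip_width: 0.0155
gripper_force: 39.3
```

```bash
python3 go.py .4758 .0308 .074 70; python3 - <<'E'
from bench import r
from h import *
f=r.grab_frame("side");im=f["frame"][180:340,170:330,::-1]
cv2.imwrite("pics/s2.png",cv2.resize(im,None,fx=3.5,fy=3.5))
E
```

```text
t 4.9 tcp [0.4767 0.0288 0.1424] toolY 70.2 F [-0.1 -1.4 -1. ] w 0.0155 gf 39.3
shift tool [0.0015 0.0016 0.0684] norm 0.0684 turn [0.01 0.01 0.15] j [-0.57  0.32  0.45  2.14 -0.21  0.72  1.25]
```

View pics/s2.png

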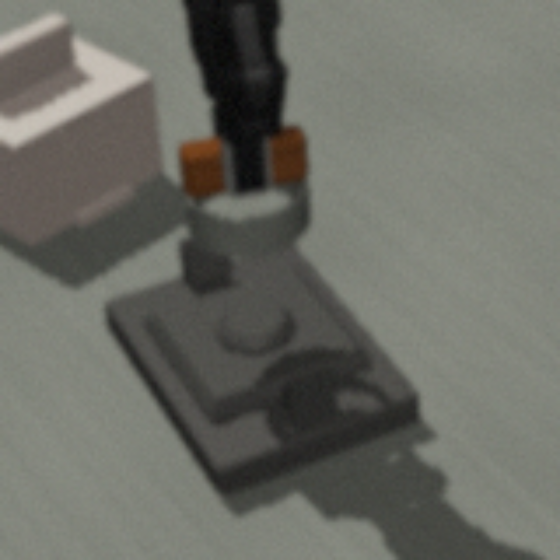

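The cutter is held upright at (245,200) in the crop, above the boss at (255,325). I'll lower it.

Request:
arm_command(rows=[{"fingers": -1, "x": 0.001, "y": 0.001, "z": 0.02, "ax": 0, "ay": 0, "az": 0}, {"fingers": -1, "x": 0, "y": 0, "z": 0.02, "ax": 0, "ay": 0, "az": 0}, {"fingers": -1, "x": 0, "y": 0, "z": 0.01, "ax": 0, "ay": 0, "az": 0}, {"fingers": -1, "x": 0, "y": 0, "z": 0.01, "ax": 0, "ay": 0, "az": 0}, {"fingers": -1, "x": 0, "y": 0, "z": 0.005, "ax": 0, "ay": 0, "az": 0}, {"fingers": -1, "x": 0, "y": 0, "z": 0.002, "ax": 0, "ay": 0, "az": 0}, {"fingers": -1, "x": 0, "y": 0, "z": 0, "ax": 0, "ay": 0, "az": 0}, {"fingers": -1, "x": 0, "y": 0, "z": 0, "ax": 0, "ay": 0, "az": 0}])

```text
clock: 5.62
tcp_pos: [0.4766, 0.0291, 0.0757]
orientation: [0.546, 3.093, 0.0]
contact_force: [-0.3, 0.2, -1.2]
grip_width: 0.0154
gripper_force: 39.3
```

```bash
python3 go.py .4758 .0308 .0735 70
```

```text
t 5.62 tcp [0.4766 0.0291 0.0757] toolY 70.0 F [-0.3  0.2 -1.2] w 0.0154 gf 39.3
shift tool [0.0014 0.0013 0.0022] norm 0.0029 turn [ 0.02  0.04 -0.01] j [-0.51  0.44  0.38  2.18 -0.3   0.57  1.32]
```

Request:
arm_command(rows=[{"fingers": -1, "x": 0.001, "y": 0.001, "z": 0.0025, "ax": 0, "ay": 0, "az": 0}, {"fingers": -1, "x": 0, "y": 0, "z": 0, "ax": 0, "ay": 0, "az": 0}, {"fingers": -0.1, "x": 0, "y": 0, "z": 0, "ax": 0, "ay": 0, "az": 0}, {"fingers": -0.1, "x": 0, "y": 0, "z": 0, "ax": 0, "ay": 0, "az": 0}, {"fingers": -0.1, "x": 0, "y": 0, "z": 0, "ax": 0, "ay": 0, "az": 0}, {"fingers": -0.1, "x": 0, "y": 0, "z": 0, "ax": 0, "ay": 0, "az": 0}, {"fingers": -0.1, "x": 0, "y": 0, "z": -0.02, "ax": 0, "ay": 0, "az": 0}, {"fingers": -0.1, "x": 0, "y": 0, "z": -0.04, "ax": 0, "ay": 0, "az": 0}, {"fingers": -0.1, "x": 0, "y": 0, "z": -0.04, "ax": 0, "ay": 0, "az": 0}, {"fingers": -0.1, "x": 0, "y": 0, "z": -0.02, "ax": 0, "ay": 0, "az": 0}])

```text
clock: 6.45
tcp_pos: [0.477, 0.0303, 0.1964]
orientation: [0.546, 3.09, 0.003]
contact_force: [0.7, 0.1, 0.0]
grip_width: 0.0384
gripper_force: 0.0
```

```bash
python3 go.py .4685 .2625 .19 102.5
```

```text
t 6.45 tcp [0.477  0.0303 0.1964] toolY 70.0 F [0.7 0.1 0. ] w 0.0384 gf 0.0
shift tool [0.0875 0.2152 0.0066] norm 0.2324 turn [  0.07   0.23 -32.53] j [-0.62  0.23  0.5   2.1  -0.15  0.84  1.18]
```

Request:
arm_command(rows=[{"fingers": 0, "x": 0, "y": 0, "z": 0, "ax": 0, "ay": 0, "az": -6.5}, {"fingers": 0, "x": 0, "y": 0, "z": 0, "ax": 0, "ay": 0, "az": -6.5}, {"fingers": 0, "x": 0, "y": 0, "z": 0, "ax": 0, "ay": 0, "az": -6.5}, {"fingers": 0, "x": 0, "y": 0, "z": 0, "ax": 0, "ay": 0, "az": -6.5}, {"fingers": 0, "x": 0, "y": 0, "z": 0, "ax": 0, "ay": 0, "az": -6.5}, {"fingers": 0, "x": -0.007, "y": 0.038, "z": 0, "ax": 0, "ay": 0, "az": 0}, {"fingers": 0, "x": -0.007, "y": 0.038, "z": 0, "ax": 0, "ay": 0, "az": 0}, {"fingers": 0, "x": -0.007, "y": 0.038, "z": 0, "ax": 0, "ay": 0, "az": 0}, {"fingers": 0, "x": -0.007, "y": 0.038, "z": 0, "ax": 0, "ay": 0, "az": 0}, {"fingers": 0, "x": -0.007, "y": 0.038, "z": 0, "ax": 0, "ay": 0, "az": 0}])

```text
clock: 7.28
tcp_pos: [0.4681, 0.2254, 0.1929]
orientation: [-0.342, 3.123, 0.0]
contact_force: [1.0, -0.4, -0.2]
grip_width: 0.0426
gripper_force: 0.0
```

Request:
arm_command(rows=[{"fingers": 0, "x": -0.007, "y": 0.038, "z": 0, "ax": 0, "ay": 0, "az": 0}, {"fingers": 0, "x": 0, "y": 0, "z": 0, "ax": 0, "ay": 0, "az": 0}, {"fingers": 0, "x": 0, "y": 0, "z": 0, "ax": 0, "ay": 0, "az": 0}])

```text
clock: 7.53
tcp_pos: [0.4663, 0.265, 0.1925]
orientation: [0.35, -3.122, -0.0]
contact_force: [-0.5, -0.2, -0.6]
grip_width: 0.0427
gripper_force: 0.0
```

```bash
python3 go.py .4685 .2625 .091 102.5; python3 - <<'E'
from bench import r
from h import *
f=r.grab_frame("side");cv2.imwrite("pics/s3.png",cv2.resize(f["frame"][150:330,100:320,::-1],None,fx=3.2,fy=3.2))
t=r.grab_frame("top")
for n,g in(("side",f),("top",t)):
    P=cloud(g); q=roi(P,(.476,.031),.045,.068,.085)
    if len(q)>5:print("cutter",n,len(q),rect(q),np.round(np.median(q[:,2]),4))
    hsv=cv2.cvtColor(g["frame"],cv2.COLOR_RGB2HSV);m=cv2.inRange(hsv,(0,110,60),(20,255,255))>0
    q=P[m];q=roi(q,(.476,.031),.06,.04,.1);print("wood",n,rect(q),q[:,2].max())
E
```

```text
t 7.53 tcp [0.4663 0.265  0.1925] toolY 102.8 F [-0.5 -0.2 -0.6] w 0.0427 gf 0.0
shift tool [-0.0016 -0.0029  0.1015] norm 0.1015 turn [ 0.02 -0.02  0.31] j [-0.86  0.32  0.28  1.96 -0.11  0.87  1.27]
cutter side 305 (array([474.9,  29.7]), array([19.2, 60.1]), 66.2) 0.0757
wood side (array([473.9,  28.3]), array([16.7, 56.7]), 71.8) 0.07917359412054681
cutter top 266 (array([477.5,  31. ]), array([15.9, 59.5]), 69.8) 0.0791
wood top (array([476.8,  29.8]), array([13.3, 56.3]), 69.9) 0.08482830298896027
```

View pics/s3.png

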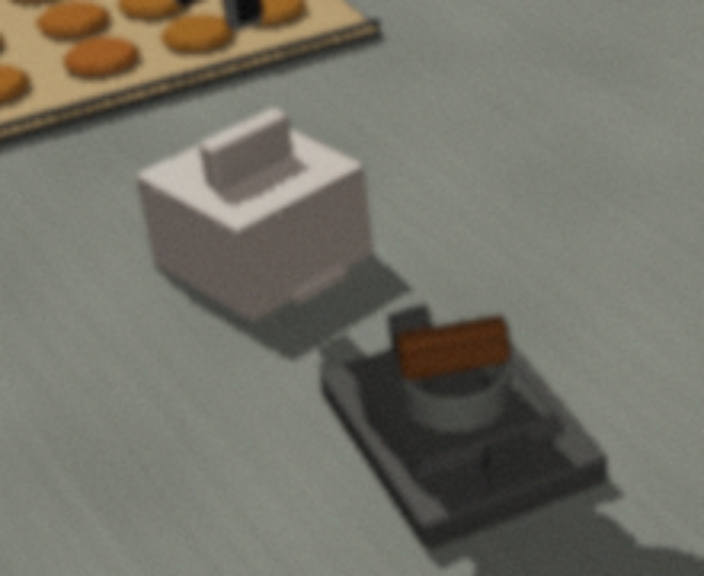

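The side view shows the cutter on the boss at (455,375), upright, and the cover at (250,200) under the gripper. I'll grasp the cover.

Request:
arm_command(rows=[{"fingers": 0, "x": -0.0015, "y": -0.003, "z": 0.02, "ax": 0, "ay": 0, "az": 0.3}, {"fingers": 0, "x": 0, "y": 0, "z": 0.035, "ax": 0, "ay": 0, "az": 0}, {"fingers": 0, "x": 0, "y": 0, "z": 0.03, "ax": 0, "ay": 0, "az": 0}, {"fingers": 0, "x": 0, "y": 0, "z": 0.01, "ax": 0, "ay": 0, "az": 0}, {"fingers": 0, "x": 0, "y": 0, "z": 0, "ax": 0, "ay": 0, "az": 0}, {"fingers": 0, "x": 0, "y": 0, "z": 0, "ax": 0, "ay": 0, "az": 0}])

```text
clock: 8.13
tcp_pos: [0.4698, 0.2587, 0.0983]
orientation: [0.331, -3.124, 0.001]
contact_force: [0.3, 0.4, 0.4]
grip_width: 0.0426
gripper_force: 0.0
```

```bash
python3 go.py .4685 .2625 .090 102.5
```

```text
t 8.13 tcp [0.4698 0.2587 0.0983] toolY 102.1 F [0.3 0.4 0.4] w 0.0426 gf 0.0
shift tool [0.0004 0.004  0.0083] norm 0.0093 turn [-0.03 -0.01 -0.39] j [-0.81  0.46  0.24  2.03 -0.17  0.67  1.32]
```

Request:
arm_command(rows=[{"fingers": 0, "x": 0, "y": 0.0035, "z": 0.008, "ax": 0, "ay": 0, "az": -0.4}, {"fingers": 0, "x": 0, "y": 0, "z": 0, "ax": 0, "ay": 0, "az": 0}, {"fingers": -1, "x": 0, "y": 0, "z": 0, "ax": 0, "ay": 0, "az": 0}, {"fingers": -1, "x": 0, "y": 0, "z": 0, "ax": 0, "ay": 0, "az": 0}, {"fingers": -1, "x": 0, "y": 0, "z": 0, "ax": 0, "ay": 0, "az": 0}, {"fingers": -1, "x": 0, "y": 0, "z": 0, "ax": 0, "ay": 0, "az": 0}, {"fingers": -1, "x": 0, "y": 0, "z": 0, "ax": 0, "ay": 0, "az": 0}, {"fingers": -1, "x": 0, "y": 0, "z": 0, "ax": 0, "ay": 0, "az": 0}], grip_force=100)

```text
clock: 8.8
tcp_pos: [0.4691, 0.2635, 0.0908]
orientation: [-0.345, 3.121, 0.002]
contact_force: [-1.1, -0.2, 5.3]
grip_width: 0.014
gripper_force: 98.3
```

```bash
python3 go.py .4685 .2625 .22 102.5
```

```text
t 8.8 tcp [0.4691 0.2635 0.0908] toolY 102.6 F [-1.1 -0.2  5.3] w 0.014 gf 98.3
shift tool [ 0.0006 -0.0008 -0.1292] norm 0.1292 turn [0.05 0.08 0.13] j [-0.82  0.47  0.24  2.03 -0.18  0.66  1.33]
```

Request:
arm_command(rows=[{"fingers": -1, "x": 0, "y": 0, "z": -0.02, "ax": 0, "ay": 0, "az": 0}, {"fingers": -1, "x": 0, "y": 0, "z": -0.04, "ax": 0, "ay": 0, "az": 0}, {"fingers": -1, "x": 0, "y": 0, "z": -0.04, "ax": 0, "ay": 0, "az": 0}, {"fingers": -1, "x": 0, "y": 0, "z": -0.03, "ax": 0, "ay": 0, "az": 0}, {"fingers": -1, "x": 0, "y": 0, "z": 0, "ax": 0, "ay": 0, "az": 4.8}, {"fingers": -1, "x": 0, "y": 0, "z": 0, "ax": 0, "ay": 0, "az": 4.8}, {"fingers": -1, "x": 0, "y": 0, "z": 0, "ax": 0, "ay": 0, "az": 4.8}, {"fingers": -1, "x": 0, "y": 0, "z": 0, "ax": 0, "ay": 0, "az": 4.8}, {"fingers": -1, "x": 0, "y": 0, "z": 0, "ax": 0, "ay": 0, "az": 0}])

```text
clock: 9.55
tcp_pos: [0.4682, 0.263, 0.2198]
orientation: [-0.185, -3.136, 0.0]
contact_force: [-0.2, -0.3, -1.9]
grip_width: 0.0142
gripper_force: 97.9
```

```bash
python3 go.py .476 .031 .22 83.4
```

```text
t 9.55 tcp [0.4682 0.263  0.2198] toolY 83.2 F [-0.2 -0.3 -1.9] w 0.0142 gf 97.9
shift tool [-3.500e-02 -2.294e-01 -1.000e-04] norm 0.2321 turn [-0.01 -0.01 -0.15] j [-0.92  0.29  0.36  1.94 -0.13  0.93  0.95]
```

Request:
arm_command(rows=[{"fingers": -1, "x": -0.005, "y": -0.03, "z": 0, "ax": 0, "ay": 0, "az": -0.1}, {"fingers": -1, "x": -0.005, "y": -0.034, "z": 0, "ax": 0, "ay": 0, "az": 0}, {"fingers": -1, "x": -0.005, "y": -0.034, "z": 0, "ax": 0, "ay": 0, "az": 0}, {"fingers": -1, "x": -0.005, "y": -0.034, "z": 0, "ax": 0, "ay": 0, "az": 0}, {"fingers": -1, "x": -0.005, "y": -0.034, "z": 0, "ax": 0, "ay": 0, "az": 0}, {"fingers": -1, "x": -0.005, "y": -0.033, "z": 0, "ax": 0, "ay": 0, "az": 0}, {"fingers": -1, "x": -0.005, "y": -0.03, "z": 0, "ax": 0, "ay": 0, "az": 0}, {"fingers": -1, "x": 0, "y": 0, "z": 0, "ax": 0, "ay": 0, "az": 0}, {"fingers": -1, "x": 0, "y": 0, "z": 0, "ax": 0, "ay": 0, "az": 0}])

```text
clock: 10.3
tcp_pos: [0.4772, 0.0296, 0.2199]
orientation: [0.181, 3.136, -0.0]
contact_force: [-0.1, 0.5, -1.8]
grip_width: 0.0142
gripper_force: 98.1
```

```bash
python3 go.py .476 .031 .1108 83.4; python3 - <<'E'
from bench import r
from h import *
f=r.grab_frame("side");cv2.imwrite("pics/s4.png",cv2.resize(f["frame"][130:330,140:340,::-1],None,fx=2.9,fy=2.9))
t=r.grab_frame("top");np.savez("pics/t4.npz",**t);np.savez("pics/s4.npz",**f)
for n,g in(("side",f),("top",t)):
    P=cloud(g)
    q=P[(cv2.inRange(cv2.cvtColor(g["frame"],cv2.COLOR_RGB2HSV),(0,0,110),(180,70,255))>0)];q=roi(q,(.476,.031),.08,.185,.206)
    if len(q)>5:print("cover",n,len(q),rect(q),np.round(np.median(q[:,2]),4))
    q=roi(P,(.476,.031),.1,.012,.024);print("plinth",n,rect(q))
E
```

```text
t 10.3 tcp [0.4772 0.0296 0.2199] toolY 83.4 F [-0.1  0.5 -1.8] w 0.0142 gf 98.1
shift tool [0.0013 0.0012 0.1091] norm 0.1091 turn [-0.    0.   -0.01] j [-0.61  0.19  0.48  2.07 -0.11  0.9   1.39]
cover side 1715 (array([475.9,  29.6]), array([104.3, 101.4]), 83.7) 0.196
plinth side (array([474.3,  30.1]), array([152.9, 111.2]), 83.2)
plinth top (array([469.4, -37.1]), array([ 20.1, 108.8]), 89.3)
```

View pics/s4.png

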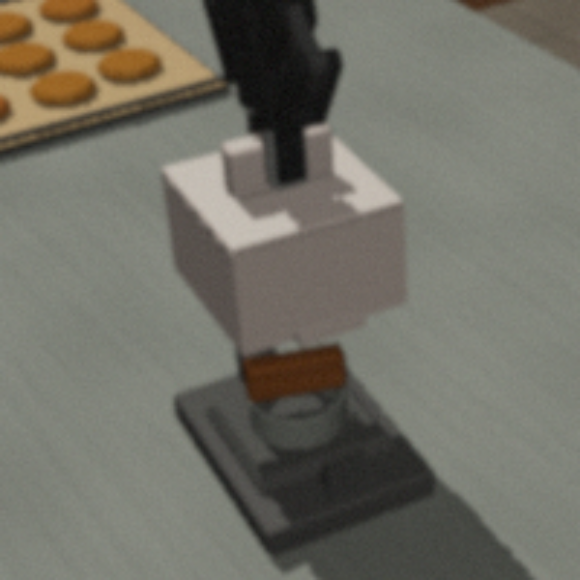

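The cover is level at (285,250), squarely over the cutter and base. A shift of about 1 mm centres it; then I'll lower it to just above the hooks.

Request:
arm_command(rows=[{"fingers": -1, "x": 0.0013, "y": 0.0012, "z": 0.01, "ax": 0, "ay": 0, "az": 0}, {"fingers": -1, "x": 0, "y": 0, "z": 0.02, "ax": 0, "ay": 0, "az": 0}, {"fingers": -1, "x": 0, "y": 0, "z": 0.02, "ax": 0, "ay": 0, "az": 0}, {"fingers": -1, "x": 0, "y": 0, "z": 0.015, "ax": 0, "ay": 0, "az": 0}, {"fingers": -1, "x": 0, "y": 0, "z": 0.008, "ax": 0, "ay": 0, "az": 0}, {"fingers": -1, "x": 0, "y": 0, "z": 0, "ax": 0, "ay": 0, "az": 0}, {"fingers": -1, "x": 0, "y": 0, "z": 0, "ax": 0, "ay": 0, "az": 0}])

```text
clock: 10.98
tcp_pos: [0.4761, 0.0336, 0.1465]
orientation: [-0.176, -3.136, 0.001]
contact_force: [0.2, 0.2, -1.7]
grip_width: 0.0141
gripper_force: 98.0
```

```bash
python3 go.py .476 .031 .1108 83.4
```

```text
t 10.98 tcp [0.4761 0.0336 0.1465] toolY 83.6 F [ 0.2  0.2 -1.7] w 0.0141 gf 98.0
shift tool [-0.0002 -0.0025  0.0357] norm 0.0358 turn [-0.02 -0.05  0.19] j [-0.57  0.31  0.44  2.14 -0.2   0.73  1.46]
```

Request:
arm_command(rows=[{"fingers": -1, "x": 0, "y": -0.0025, "z": 0.003, "ax": 0, "ay": 0, "az": 0.1}, {"fingers": -1, "x": 0, "y": 0, "z": 0.004, "ax": 0, "ay": 0, "az": 0}, {"fingers": -1, "x": 0, "y": 0, "z": 0.004, "ax": 0, "ay": 0, "az": 0}, {"fingers": -1, "x": 0, "y": 0, "z": 0.004, "ax": 0, "ay": 0, "az": 0}, {"fingers": -1, "x": 0, "y": 0, "z": 0.003, "ax": 0, "ay": 0, "az": 0}, {"fingers": -1, "x": 0, "y": 0, "z": 0, "ax": 0, "ay": 0, "az": 0}, {"fingers": -1, "x": 0, "y": 0, "z": 0, "ax": 0, "ay": 0, "az": 0}])

```text
clock: 11.57
tcp_pos: [0.4759, 0.0304, 0.1286]
orientation: [-0.18, -3.136, 0.0]
contact_force: [-0.9, -0.6, -2.0]
grip_width: 0.0146
gripper_force: 98.2
```

```bash
python3 go.py .476 .031 .1108 83.4
```

```text
t 11.57 tcp [0.4759 0.0304 0.1286] toolY 83.4 F [-0.9 -0.6 -2. ] w 0.0146 gf 98.2
shift tool [-0.0001  0.0006  0.0178] norm 0.0179 turn [-0.01 -0.02  0.01] j [-0.55  0.34  0.43  2.15 -0.22  0.69  1.48]
```

Request:
arm_command(rows=[{"fingers": -1, "x": 0, "y": 0.0005, "z": 0.003, "ax": 0, "ay": 0, "az": 0}, {"fingers": -1, "x": 0, "y": 0, "z": 0.003, "ax": 0, "ay": 0, "az": 0}, {"fingers": -1, "x": 0, "y": 0, "z": 0.003, "ax": 0, "ay": 0, "az": 0}, {"fingers": -1, "x": 0, "y": 0, "z": 0.002, "ax": 0, "ay": 0, "az": 0}, {"fingers": -1, "x": 0, "y": 0, "z": 0, "ax": 0, "ay": 0, "az": 0}])

```text
clock: 11.98
tcp_pos: [0.4768, 0.0308, 0.1177]
orientation: [0.181, 3.135, -0.0]
contact_force: [1.5, -0.3, -2.3]
grip_width: 0.0143
gripper_force: 98.1
```

Request:
arm_command(rows=[{"fingers": -1, "x": 0, "y": 0, "z": 0.002, "ax": 0, "ay": 0, "az": 0}, {"fingers": -1, "x": 0, "y": 0, "z": 0.002, "ax": 0, "ay": 0, "az": 0}, {"fingers": -1, "x": 0, "y": 0, "z": 0.002, "ax": 0, "ay": 0, "az": 0}, {"fingers": -1, "x": 0, "y": 0, "z": 0, "ax": 0, "ay": 0, "az": 0}])

```text
clock: 12.32
tcp_pos: [0.4751, 0.031, 0.1111]
orientation: [-0.18, -3.134, 0.0]
contact_force: [-0.3, 0.2, -2.1]
grip_width: 0.0143
gripper_force: 98.3
```

```bash
python3 go.py .476 .031 .1108 83.4
```

```text
t 12.32 tcp [0.4751 0.031  0.1111] toolY 83.4 F [-0.3  0.2 -2.1] w 0.0143 gf 98.3
shift tool [-0.0009  0.0001  0.0003] norm 0.0009 turn [-0.02 -0.11  0.03] j [-0.54  0.38  0.41  2.16 -0.25  0.65  1.5 ]
```

Request:
arm_command(rows=[{"fingers": -1, "x": 0, "y": 0, "z": 0.0015, "ax": 0, "ay": 0, "az": 0}, {"fingers": -1, "x": 0, "y": 0, "z": 0.001, "ax": 0, "ay": 0, "az": 0}, {"fingers": -1, "x": 0, "y": 0, "z": 0, "ax": 0, "ay": 0, "az": 0}])

```text
clock: 12.57
tcp_pos: [0.475, 0.031, 0.1107]
orientation: [-0.18, -3.134, -0.002]
contact_force: [-10.9, -0.5, 29.3]
grip_width: 0.0143
gripper_force: 102.8
```

```bash
python3 go.py .476 .031 .1108 83.4;python3 - <<'E'
from bench import r
from h import *
f=r.grab_frame("side");cv2.imwrite("pics/s5.png",cv2.resize(f["frame"][180:330,170:330,::-1],None,fx=4,fy=4))
P=cloud(f);q=roi(P,(.476,.031),.08,.075,.11);print(rect(q),np.round(np.median(q,0),4))
E
```

```text
t 12.57 tcp [0.475  0.031  0.1107] toolY 83.4 F [-10.9  -0.5  29.3] w 0.0143 gf 102.8
shift tool [-0.001   0.0001 -0.0001] norm 0.001 turn [ 0.07 -0.16  0.01] j [-0.54  0.38  0.41  2.16 -0.25  0.65  1.51]
(array([473.5,  30.6]), array([103.1, 101.2]), 83.5) [0.459  0.0125 0.0871]
```

View pics/s5.png

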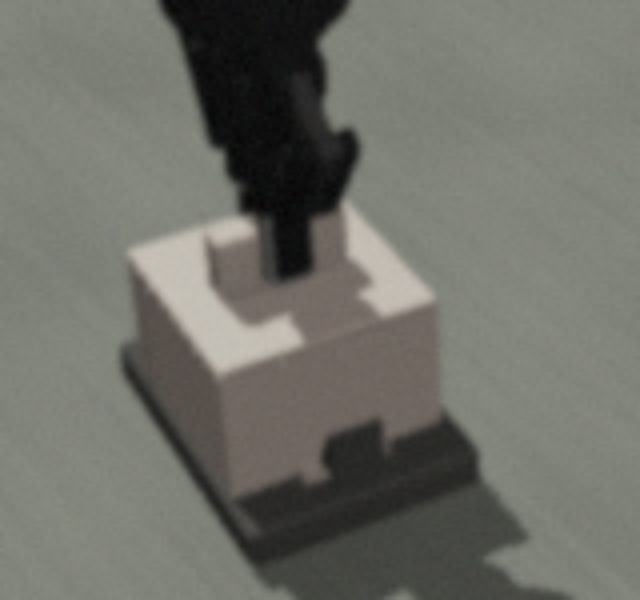

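The cover sits on the plinth with the near hook at (355,450) over its tab, and it bottomed at 29 N. I'll relax, let go and retreat.

Request:
arm_command(rows=[{"fingers": -1, "x": 0, "y": 0, "z": -0.002, "ax": 0, "ay": 0, "az": 0}, {"fingers": 0, "x": 0, "y": 0, "z": 0, "ax": 0, "ay": 0, "az": 0}, {"fingers": 0, "x": 0, "y": 0, "z": 0, "ax": 0, "ay": 0, "az": 0}, {"fingers": 0, "x": 0, "y": 0, "z": 0, "ax": 0, "ay": 0, "az": 0}, {"fingers": 0, "x": 0, "y": 0, "z": 0, "ax": 0, "ay": 0, "az": 0}, {"fingers": 0, "x": 0, "y": 0, "z": -0.02, "ax": 0, "ay": 0, "az": 0}, {"fingers": 0, "x": 0, "y": 0, "z": -0.04, "ax": 0, "ay": 0, "az": 0}, {"fingers": 0, "x": 0, "y": 0, "z": -0.04, "ax": 0, "ay": 0, "az": 0}, {"fingers": 0, "x": 0, "y": 0, "z": -0.04, "ax": 0, "ay": 0, "az": 0}, {"fingers": 0, "x": 0, "y": 0, "z": 0, "ax": 0, "ay": 0, "az": 0}])

```text
clock: 13.45
tcp_pos: [0.48, 0.0311, 0.2581]
orientation: [0.181, 3.125, 0.007]
contact_force: [1.3, 0.0, 0.5]
grip_width: 0.0429
gripper_force: 0.0
```

Request:
arm_command(rows=[{"fingers": 0, "x": 0, "y": 0.04, "z": 0, "ax": 0, "ay": 0, "az": 0}, {"fingers": 0, "x": 0, "y": 0.04, "z": 0, "ax": 0, "ay": 0, "az": 0}, {"fingers": 0, "x": 0, "y": 0.04, "z": 0, "ax": 0, "ay": 0, "az": 0}, {"fingers": 0, "x": 0, "y": 0.04, "z": 0, "ax": 0, "ay": 0, "az": 0}, {"fingers": 0, "x": 0, "y": 0.04, "z": 0, "ax": 0, "ay": 0, "az": 0}, {"fingers": 0, "x": 0, "y": 0.04, "z": 0, "ax": 0, "ay": 0, "az": 0}, {"fingers": 0, "x": 0, "y": 0, "z": 0, "ax": 0, "ay": 0, "az": 0}, {"fingers": 0, "x": 0, "y": 0, "z": 0, "ax": 0, "ay": 0, "az": 0}])

```text
clock: 14.12
tcp_pos: [0.5028, 0.2722, 0.2504]
orientation: [-0.172, -3.136, 0.001]
contact_force: [-0.0, -0.6, -0.6]
grip_width: 0.0429
gripper_force: 0.0
```

```bash
python3 go.py .476 .031 .1108 83.4;python3 - <<'E'
from bench import r
from h import *
for n in("top","side"):
    f=r.grab_frame(n);P=cloud(f)
    q=roi(P,(.476,.031),.08,.075,.1);print(n,"roof",rect(q),np.round(np.median(q,0),4))
    q=roi(P,(.476,.031),.08,.11,.14);print("grip",rect(q),np.round(np.median(q,0),4))
    A=P[(abs(P[...,0]-.476)<.08)&(abs(P[...,1]-.031)<.08)&(P[...,2]>.082)&(P[...,2]<.096)]
    c=np.linalg.lstsq(np.c_[A[:,:2]-A[:,:2].mean(0),np.ones(len(A))],A[:,2],rcond=None)[0];print("tilt",np.round(c,4))
    cv2.imwrite(f"pics/{n}6.png",cv2.resize(f["frame"][(270 if n=="top" else 180):(350 if n=="top" else 330),(230 if n=="top" else 170):(380 if n=="top" else 330),::-1],None,fx=4,fy=4))
E
```

```text
t 14.12 tcp [0.5028 0.2722 0.2504] toolY 83.7 F [-0.  -0.6 -0.6] w 0.0429 gf 0.0
shift tool [ 1.000e-04 -2.426e-01  1.398e-01] norm 0.28 turn [-0.03 -0.04  0.31] j [-0.9   0.32  0.37  1.83 -0.13  1.02  0.98]
top roof (array([475.8,  31.5]), array([ 99.9, 100.1]), 83.7) [0.4757 0.0302 0.0896]
grip (array([475.8,  31.4]), array([15.9, 58.7]), 84.0) [0.4758 0.031  0.1196]
tilt [0.0026 0.0002 0.0896]
side roof (array([473.7,  31.3]), array([105. , 101.5]), 83.8) [0.4596 0.0113 0.0869]
grip (array([472.4,  30.8]), array([20.3, 58.7]), 86.6) [0.4706 0.0274 0.1162]
tilt [0.0071 0.0136 0.0872]
```

View pics/top6.png

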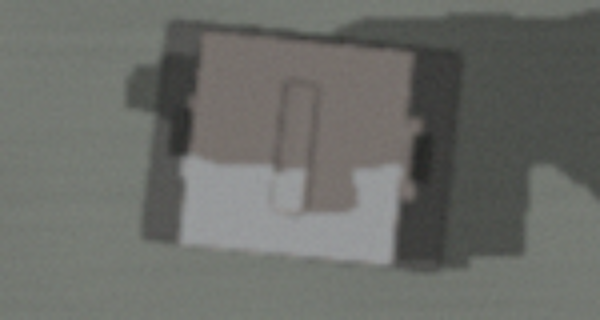

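The cover is level, centred and at seated height. Both hooks, at (180,130) and (420,155), stand over its tabs. I'll hand in.

```bash
python3 -c "
from bench import r
print(r.hand_in())"
```

```text
the job is handed in; nothing more can be done
None
```

The round cutter is over the boss with the cover pressed home: in the last pictures the cover was level, centred and at seated height, with the hooks over its tabs. The arm was clear at about 14 s and the job is handed in; no verdict came back.

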